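# Tidy the trimming tools into the studio tray

### The arm

A 6-joint arm with a two-finger parallel gripper is mounted at the origin on the work surface. World frame = base frame: x ahead of the robot, y to its left, z up, the work surface at z = 0. Lengths are in m, angles in rad, forces in N, time in s.
With the tool pointing down it reaches from about 0.325 to 0.9 m from the base axis. Payload 6.1 kg.
Tool frame: the origin (TCP) lies between the finger pads; the fingertips stand 22 mm ahead of it and the grasp point (between the pads) lies 3 mm ahead of it; z points along the fingers, y is the line along which they close (so a half turn about z gives the same grasp; the last joint's range is limited). The gripper opens to 87 mm and grips with 3 to 60 N. Pads are 19 mm wide; open, the fingers measure 117 mm over their backs; the gripper's body (75 mm by 190 mm) begins 51 mm behind the grasp point.
Start: joints at [-1.302, 0.22, 1.526, -0, 1.395, -0.126], TCP at [0.24, -0.577, 0.245] pointing down, gripper open.
Joint ranges: [-2.98, 2.98], [-0.91, 2.08], [0.09, 2.57], [-1.24, 4.39], [0.2, 2.65], [-2.68, 2.68]. Speed limits (rad/s): [2.57, 2.57, 3.01, 3.14, 3.14, 3.14].

### API

Orientations are given as a rotation vector (axis times angle).
In Python, from plant import goto, move_linear, move_j, gripper_open, gripper_close, hold, ik, observe, camera, Unreachable, close_job, look_for gives the robot as it stands. Calls block until the motion is done:
- goto(position, orientation): joint-space move of the TCP to a pose.
- move_linear(position, orientation=None, velocity=0.15, guard=None): straight line of the TCP; orientation=None keeps the orientation; velocity is the mean speed in m/s. With guard (N) it stops when the force on the tool has changed by that much, and returns True; else False.
- move_j(angles): joint-space move.
- gripper_open() and gripper_close(newtons=None): open the fingers fully, or close them until they stop; newtons is the grip in N (None keeps the last).
- hold(seconds).
- ik(position, orientation): joint angles nearest the present ones, or None.
- observe(): the state.
- camera(name): name is "scene" or "top" or "wrist"; returns a dict with "image" (400x640x3 uint8, blue, green, red), "z_map" (400x640 float32, m along the optical axis (not along the pixel's ray), 0 where there is no reading), "camera_matrix" (3x3 intrinsics, pixels), "dist" ([k1, k2, p1, p2, k3] as OpenCV has them; the pictures are not rectified), "origin" and "rotation" of the camera in the world; the wrist camera has in their place "hand_eye" (4x4, takes a point from camera to tool coordinates, whose origin is the TCP and whose axes are the flange's). Camera axes: x right, y up, looking along -z (the intrinsics and any distortion apply to the point x, -y, -z); pixel columns grow to the right and rows downward; lengths in m; the calibration is good to about 2 mm. A picture is of the moment at which its call begins: read the wrist's pose just before it.
A pose or a line that the arm cannot do raises Unreachable and nothing moves.
- close_job(): hands the job in; it is judged then, once.
Trained networks look in the newest picture that a camera, given by its name, has taken for a name from the list of things; names that differ only in an ending like _2 or _b are one class to them, and where a whole thing is asked for, a point or a joint stands for the part that bears it (a point fixed in the world has none). Each returns a list of dicts, best first, with "p" (0 to 1); they miss things now and then, are a little off and sometimes report something else, mostly with a low value. They report only what shows in the picture. A call takes as long as a camera call. They do not tell look-alikes from the thing itself.
- look_for(name, camera): "centre" ([column, row] in pixels, amid what is visible of it).
The state is a dict: "t": time; "joints": joint angles; "joint_velocities": joint speeds; "tau": joint torques, N m; "position": TCP position; "ee_rot": TCP orientation; "ft_force": force on the tool from outside, world axes, zero at the start; "wrist_torque": the same for the moment, N m; "width": finger opening in m; "grip_force": force on a finger pad.
Only numpy, scipy, OpenCV 4.12 (cv2) and the standard library are available. Lean on these libraries where they do the work, as an engineer would, in place of code of your own. Each camera call takes 0.05 s, during which the arm holds its last target. There are 200 camera calls.

### The job

Put the three clay trimming tools (the ones with an open steel loop) away in the plywood tray, each lying flat and lengthways along the middle of the painted strip that has the colour of its handle, either way round. The two brushes with the same handles and the terracotta bowl stay on the bench where they are. Let go of everything at the end.

Things in the scene. Friction and masses are not known exactly. Their poses are not given: they have to be found in the camera images.
- red_loop_mid (a point): Clay trimming tool with a red handle: an open round steel wire loop at one end. It lies flat on the bench, 140 mm long along its x axis (loop at +x). Handle a flat bar 95 long x 20 wide (y) x 18 high (z), from x = -70 to +25; brass neck 12 mm thick, then the loop, up to 36 mm wide and 4 mm thick, from +36 to +70. This point is at mid-length of the whole tool and half-way up the handle (9 mm over what it lies on); it is a good place to grip, across y. About 50 g.
- blue_loop_mid (a point): Clay trimming tool with a blue handle: an open triangular steel wire loop at one end. It lies flat on the bench, 140 mm long along its x axis (loop at +x). Handle a flat bar 95 long x 20 wide (y) x 18 high (z), from x = -70 to +25; brass neck 12 mm thick, then the loop, up to 36 mm wide and 4 mm thick, from +36 to +70. This point is at mid-length of the whole tool and half-way up the handle (9 mm over what it lies on); it is a good place to grip, across y. About 50 g.
- yellow_loop_mid (a point): Clay trimming tool with a yellow handle: an open square steel wire loop at one end. It lies flat on the bench, 140 mm long along its x axis (loop at +x). Handle a flat bar 95 long x 20 wide (y) x 18 high (z), from x = -70 to +25; brass neck 12 mm thick, then the loop, up to 36 mm wide and 4 mm thick, from +36 to +70. This point is at mid-length of the whole tool and half-way up the handle (9 mm over what it lies on); it is a good place to grip, across y. About 50 g.
- red_brush_mid (a point): Look-alike that does not belong in the tray: a glazing brush with the same red handle and outer size (140 mm long, handle 95 x 20 x 18 mm, head 32 mm wide at +x) but with a brass band and dark solid bristles instead of an open loop. Loose. Point at mid-length, half-way up.
- blue_brush_mid (a point): Look-alike that does not belong in the tray: a glazing brush with the same blue handle and outer size (140 mm long, handle 95 x 20 x 18 mm, head 32 mm wide at +x) but with a brass band and dark solid bristles instead of an open loop. Loose. Point at mid-length, half-way up.
- bowl: Small loose terracotta bowl, 76 mm across the rim, 42 mm high, standing on the bench among the tools. Origin: centre of its underside.
- tray: Open plywood tool tray, fixed to the bench, 184 (x) x 286 (y) x 24 mm high outside, walls 6 mm, floor 6 mm thick, no dividers. Origin: centre of its underside, on the bench. Three painted strips (red, blue, yellow) lie side by side on its floor, long sides along the tray's x axis, centred at y = -75, 0 and +75 mm; which colour is where changes.
- red_strip: Red painted strip fixed on the tray floor: 160 mm long (its x axis) x 56 mm wide x 3 mm thick. Origin: centre of its underside, 6 mm above the bench, so its top is 9 mm above the bench. The place for the red-handled loop tool.
- blue_strip: Blue painted strip fixed on the tray floor: 160 mm long (its x axis) x 56 mm wide x 3 mm thick. Origin: centre of its underside, 6 mm above the bench, so its top is 9 mm above the bench. The place for the blue-handled loop tool.
- yellow_strip: Yellow painted strip fixed on the tray floor: 160 mm long (its x axis) x 56 mm wide x 3 mm thick. Origin: centre of its underside, 6 mm above the bench, so its top is 9 mm above the bench. The place for the yellow-handled loop tool.
There are look-alikes about, which are no part of the job. What is shaped like the part that bears red_loop_mid but turquoise or white is not meant.

How it is judged:
At the end, for the whole second after the job is handed in: Each loop tool lies flat (0.15 rad) on its own colour's strip, mid-point within 20 mm lengthways and 15 mm crossways of the strip's middle, within 0.26 rad of its direction either way round, released and at rest; brushes and bowl within 30 mm of their starts (x of red_loop_mid in the frame of red_strip between -0.02 and 0.02 m and y of red_loop_mid in the frame of red_strip between -0.015 and 0.015 m and z of red_loop_mid in the frame of red_strip between 0.008 and 0.016 m and angle between the x axis of red_loop_mid and the x axis of red_strip, either way round below 0.26 rad and angle between each of red_loop_mid, blue_loop_mid, yellow_loop_mid's own z axis and vertical below 0.15 rad and linear speed of each of red_loop, blue_loop, yellow_loop below 0.02 m/s and x of blue_loop_mid in the frame of blue_strip between -0.02 and 0.02 m and y of blue_loop_mid in the frame of blue_strip between -0.015 and 0.015 m and z of blue_loop_mid in the frame of blue_strip between 0.008 and 0.016 m and angle between the x axis of blue_loop_mid and the x axis of blue_strip, either way round below 0.26 rad and x of yellow_loop_mid in the frame of yellow_strip between -0.02 and 0.02 m and y of yellow_loop_mid in the frame of yellow_strip between -0.015 and 0.015 m and z of yellow_loop_mid in the frame of yellow_strip between 0.008 and 0.016 m and angle between the x axis of yellow_loop_mid and the x axis of yellow_strip, either way round below 0.26 rad and distance of each of red_brush_mid, blue_brush_mid, bowl from where it was at the start of the episode below 0.03 m); the robot touches nothing.
It fails at once if a brush or the bowl is moved by more than 30 mm (distance of any of red_brush_mid, blue_brush_mid, bowl from where it was at the start of the episode above 0.03 m).
It also fails if it takes over 96 s, if anything falls off the work surface, if the arm or the gripper's body presses on something with over 40 N, if the wrist force passes 120 N, or if a joint passes its speed limit or range.

## Working session

There is one attempt and no reset: what is moved stays moved. The work goes in short steps, each a Python script; the robot and the scene stay as the last script left them, time stands still between calls to the robot, and variables do not carry over. Pictures are saved under pics/ and viewed, at most 14 in all, crops included, and the job is handed in when it is done.

```bash
mkdir -p pics; python3 - <<'E'
from plant import *
import cv2
for n in("top","scene"):
    c=camera(n); cv2.imwrite(f"pics/{n}0.png",c["image"]); print(n,c["camera_matrix"],c["dist"],c["origin"],c["rotation"],c["z_map"].max())
    for k in ("red_loop_mid","blue_loop_mid","yellow_loop_mid","red_brush_mid","blue_brush_mid","bowl","red_strip","tray"): print(k,[(d["centre"],round(d["p"],2)) for d in look_for(k,n)])
print(observe())
E
```

```text
top [[430.22990537   0.         317.96747776]
 [  0.         430.22990537 204.93923901]
 [  0.           0.           1.        ]] [-0.11120304  0.          0.          0.          0.        ] [ 0.37643972 -0.07229674  1.11436493] [ 0.06428586 -0.03894985 -1.56428278] 1.9809946
red_loop_mid [([423.7, 144.4], 0.93), ([377.2, 274.4], 0.91), ([468.6, 208.3], 0.84), ([455.9, 282.8], 0.61), ([211.0, 162.7], 0.41)]
blue_loop_mid [([375.2, 140.9], 0.71)]
yellow_loop_mid [([419.3, 203.2], 0.69)]
red_brush_mid [([375.8, 199.8], 0.93)]
blue_brush_mid [([328.5, 196.8], 0.85), ([420.1, 146.9], 0.54), ([418.3, 206.2], 0.41)]
bowl [([326.1, 134.9], 0.67)]
red_strip [([239.4, 172.5], 0.92)]
tray [([206.2, 159.7], 0.71)]
scene [[505.84701084   0.         320.05170584]
 [  0.         505.84701084 209.23871554]
 [  0.           0.           1.        ]] [-0.02309244  0.          0.          0.          0.        ] [ 1.24557667 -0.0287214   1.00091749] [0.53748734 0.57128555 1.53917383] 3.4570036
red_loop_mid [([199.6, 167.0], 0.7), ([174.3, 218.6], 0.67), ([209.5, 273.8], 0.65)]
blue_loop_mid [([260.5
[... 348 characters left out ...]
]
{'t': 0.9, 'joints': array([-1.30208243e+00,  2.20342994e-01,  1.52650841e+00,  8.03932086e-06,
        1.39469976e+00, -1.26126467e-01]), 'joint_velocities': array([-3.99001954e-04,  6.43212256e-04, -1.13009530e-03, -1.07307055e-04,
       -8.28928627e-05, -6.55772860e-04]), 'tau': array([-2.46475292e-04, -4.94552064e+01, -3.87719500e+01,  6.98615285e-02,
        4.67519928e-02, -2.49465455e-05]), 'position': array([ 0.2403947 , -0.57691123,  0.24456853]), 'ee_rot': array([3.08053029e+00, 6.16182688e-01, 1.70429046e-05]), 'ft_force': array([0.03267677, 0.75996608, 0.6515939 ]), 'wrist_torque': array([-0.07849638,  0.02472016, -0.03720267]), 'grip_force': 0.0, 'width': 0.08707612220953095}
```

View pics/top0.png

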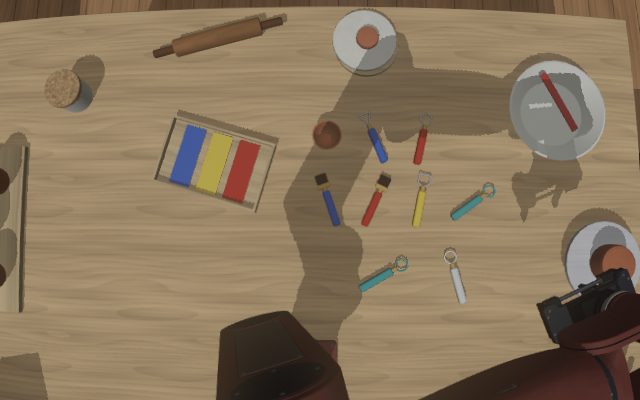

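View pics/scene0.png

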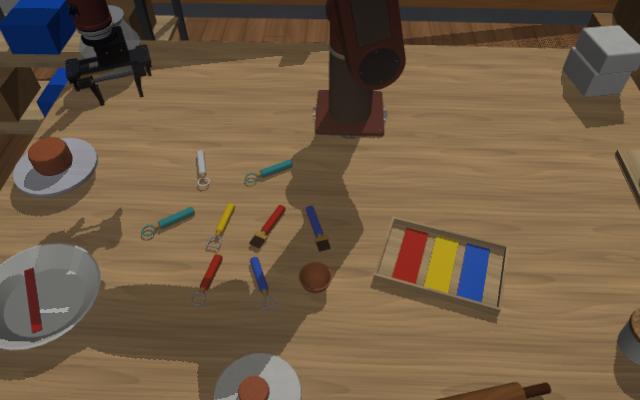

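The top view shows the loop tools at red (420,145), blue (377,145) and yellow (420,208). The brushes are at (328,200) and (376,200), the bowl at (326,135), and the tray at (216,163) with its strips blue, yellow, red from left to right. The turquoise and white tools are decoys. Next I'll segment by colour.

```bash
cat > h.py <<'E'
from plant import *
import cv2, numpy as np
from scipy.spatial.transform import Rotation as R
HUE={"red":[(0,7),(174,180)],"blue":[(108,125)],"yellow":[(24,34)]}
def world(c,px,z):
    """pixels -> points on the world plane at height z"""
    u=cv2.undistortPoints(np.float64(px).reshape(-1,1,2),c["camera_matrix"],np.array(c["dist"])).reshape(-1,2)
    d=np.c_[u[:,0],-u[:,1],-np.ones(len(u))]@c["rot"].T
    return c["org"]+d*((z-c["org"][2])/d[:,2])[:,None]
def shot(name,fn=None):
    s=observe(); c=camera(name)
    if name=="wrist":
        T=np.eye(4);T[:3,:3]=R.from_rotvec(s["ee_rot"]).as_matrix();T[:3,3]=s["position"]
        T=T@c["hand_eye"]; c["rot"],c["org"]=T[:3,:3],T[:3,3]
    else: c["rot"],c["org"]=R.from_rotvec(c["rotation"]).as_matrix(),np.array(c["origin"])
    if fn: cv2.imwrite("pics/"+fn,c["image"])
    return c
def blobs(c,col,roi,z,amin=60):
    """colour blobs in the roi (u0,v0,u1,v1): pixel centre, world centre, yaw, length, width"""
    h=cv2.cvtColor(c["image"],cv2.COLOR_BGR2HSV); m=np.zeros(h.shape[:2],np.uint8)
    for a,b in HUE[col]: m|=cv2.inRange(h,(a,140,60),(b,255,255))
    k=np.zeros_like(m);u0,v0,u1,v1=roi;k[v0:v1,u0:u1]=m[v0:v1,u0:u1]
    n,l,st,ce=cv2.connectedComponentsWithStats(k); out=[]
    for i in range(1,n):
        if st[i,4]<amin: continue
        v,u=np.nonzero(l==i); w=world(c,np.c_[u,v],z)[:,:2]
        (p,(a,b),t)=cv2.minAreaRect((w*1000).astype(np.float32))
        if a<b: a,b,t=b,a,t+90
        out.append((ce[i].round(0),np.array(p)/1000,(np.deg2rad(t)+np.pi/2)%np.pi-np.pi/2,a,b))
    return out
E
python3 - <<'E'
from h import *
c=shot("top")
for col in HUE:
    for roi,z in(((290,110,450,240),.018),((150,110,285,215),.009)):
        for b in blobs(c,col,roi,z): print(col,z,*[np.round(x,4) for x in b])
E
```

```text
red 0.018 [420. 146.] [ 0.6026 -0.3176] -0.2222 92.4066 18.9921
red 0.018 [371. 209.] [ 0.4401 -0.1901] -0.4276 91.6569 18.1422
red 0.009 [241. 171.] [0.5371 0.1479] -0.2854 157.8961 54.7632
blue 0.018 [380. 151.] [ 0.5904 -0.2131] 0.3948 58.8724 16.0937
blue 0.009 [188. 153.] [0.5823 0.2907] -0.2963 147.5769 50.2317
yellow 0.018 [419. 209.] [ 0.4409 -0.3123] -0.1975 91.7774 17.3524
yellow 0.009 [214. 163.] [0.5584 0.2191] -0.288 156.9426 54.1459
```

```bash
cat >> h.py <<'E'
def pose(yaw,xyz):
    """the downward orientation (closing across yaw, or its half turn) with the smaller last joint"""
    c=[]
    for y in(yaw,yaw+np.pi):
        o=(R.from_euler("z",y)*R.from_euler("x",np.pi)).as_rotvec(); q=ik(xyz,o)
        if q is not None: c.append((abs(q[5]),o))
    return min(c,key=lambda t:t[0])[1]
E
sed -i 's/inRange(h,(a,140,60)/inRange(h,(a,130,35)/' h.py
python3 - <<'E'
from h import *
goto([.60,-.27,.26],pose(-.1,[.60,-.27,.26])); hold(.3)
c=shot("wrist","w1.png")
for col in("red","blue"):
    for b in blobs(c,col,(0,0,640,400),.018,300): print(col,*[np.round(x,4) for x in b])
print(observe()["t"],observe()["joints"])
E
```

```text
red [357. 174.] [ 0.6043 -0.319 ] -0.2223 92.6131 19.4073
red [ 37. 215.] [0.587  0.1239] 1.2917 55.368 55.2323
red [279. 291.] [ 0.4432 -0.1923] -0.4287 67.7897 18.6968
blue [274. 181.] [ 0.6068 -0.2092] 0.3913 91.1001 19.5527
3.025 [-5.43479070e-01  2.89236953e-01  1.41528255e+00 -2.81320941e-05
  1.43712365e+00  1.12812735e+00]
```

View pics/w1.png

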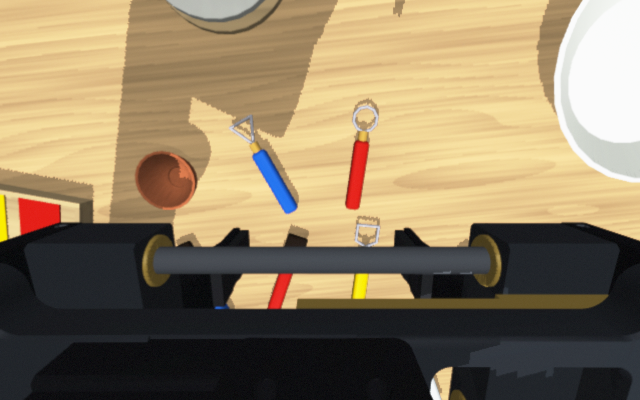

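The wrist view shows the red loop tool (357,174) and the blue one (274,181), both with their loops towards +x. It agrees with the top view to about 2 mm. Picking red first.

```bash
cat >> h.py <<'E'
TR=-.289
ax=lambda y:np.array([np.cos(y),np.sin(y)])
mid=np.array([.5592,.2192])
STRIP={"yellow":mid,"red":mid-.075*ax(TR+np.pi/2),"blue":mid+.075*ax(TR+np.pi/2)}
def pick(handle,yaw):
    p=np.array(handle)+.0225*ax(yaw); up=[*p,.15]; o=pose(yaw,up)
    goto(up,o); move_linear([*p,.06],o,.2); move_linear([*p,.0245],o,.08,guard=12)
    gripper_close(20); s=observe(); print("grip",s["width"],s["position"],s["ft_force"])
    move_linear([*p,.15],o,.15); print("held",observe()["width"],"t",observe()["t"])
def place(col):
    p=STRIP[col]; up=[*p,.15]; o=pose(TR,up)
    goto(up,o); move_linear([*p,.06],o,.2); g=move_linear([*p,.0340],o,.06,guard=8)
    print("stop",g,observe()["position"]); gripper_open(); hold(.2)
    move_linear([*p,.15],o,.15); print("t",observe()["t"])
E
python3 - <<'E'
from h import *
pick([.6035,-.3183],-.222); place("red")
c=shot("top","t2.png")
for b in blobs(c,"red",(290,110,450,240),.018): print(*[np.round(x,4) for x in b])
s=shot("scene","s2.png"); cv2.imwrite("pics/s2c.png",cv2.resize(s["image"][180:340,340:540],None,fx=3,fy=3))
E
```

```text
grip 0.01994217960175004 [ 0.62432926 -0.32244197  0.02244479] [-0.43070913 -1.44242588  4.38511567]
held 0.020131840886937244 t 6.775
stop False [0.53757021 0.14729268 0.03366579]
t 12.3833
[371. 209.] [ 0.4401 -0.1902] -0.4268 91.654 17.9578
```

View pics/s2c.png

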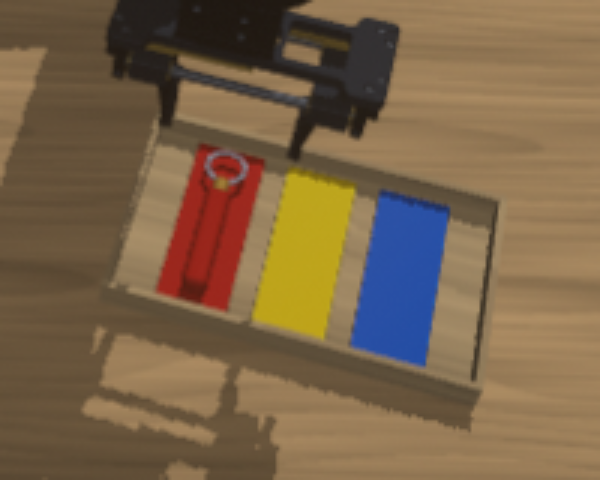

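The crop shows red lying centred on its strip with the loop facing the robot. Blue and yellow next.

```bash
python3 - <<'E'
from h import *
pick([.606,-.209],.391); place("blue")
c=shot("top")
for b in blobs(c,"yellow",(290,110,450,240),.018): print(*[np.round(x,4) for x in b])
pick([.442,-.3130],-.198); place("yellow")
goto([.45,-.1,.3],pose(0,[.45,-.1,.3])); hold(.3)
s=shot("scene","s3.png"); t=shot("top","t3.png")
cv2.imwrite("pics/both3.png",np.vstack([cv2.resize(s["image"][180:340,340:540],(375,300)),cv2.resize(t["image"][110:230,140:290],(375,300))]))
for col in HUE:
    for b in blobs(t,col,(290,110,450,240),.018): print(col,*[np.round(x,4) for x in b])
E
```

```text
grip 0.019823880937642726 [ 0.6255644  -0.19987432  0.02244213] [ 0.89977841 -2.34666989  4.51251284]
held 0.019968097737162183 t 17.3417
stop False [0.58030889 0.29102656 0.0335903 ]
t 22.7167
[419. 209.] [ 0.4409 -0.3122] -0.2063 91.7814 18.1711
grip 0.0197363341166457 [ 0.46408482 -0.31743151  0.02451431] [-0.36369199  0.86493184 -0.30351379]
held 0.019941290204437242 t 28.25
stop True [0.55873105 0.2191135  0.03318597]
t 33.7083
blue [334. 218.] [ 0.4169 -0.0962] 0.303 39.3381 16.1056
```

View pics/both3.png

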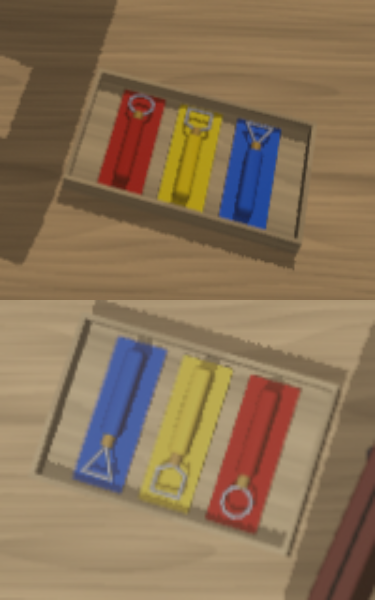

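View pics/s3.png

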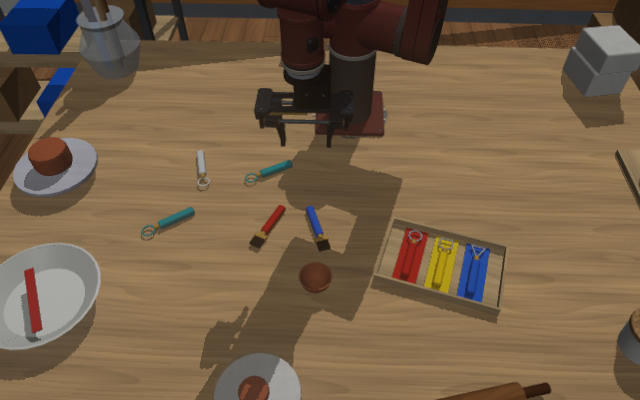

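All three tools lie centred on their own strips. The brushes (268,226 and 317,228) and the bowl (316,277) are where they started, so I'm handing in.

```bash
python3 -c "
from plant import *
print(close_job())"
```

```text
the job is handed in; nothing more can be done
None
```

The job is handed in: the red, blue and yellow loop tools lie released on their own colour strips in the tray, and the camera pictures show the brushes and bowl where they started; no verdict came back.

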